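Feed a chisel handle down the ferrule-press chute onto its stop

TASK

Pick up the octagonal wooden chisel handle, lay it in the open upper end of the sloped feed chute with its steel ferrule pointing downhill, then push it down under the green strap until the ferrule rests firmly against the sprung red stop, and let go. Push gently: the stop should be pressed in a little but never forced far back. Leave the lime-green chisel, the mallet and the round tin alone.

Things in the scene. Friction and masses are not known exactly. Their poses are not given: they have to be found in the camera images.
- handle_center (a point): Centre (half-way up and along) of the loose wooden chisel handle, 110 mm long, about 90 g, on the bench left of the chute. x: along it to the ferrule; z: up. Octagonal grip, 30 mm across flats, from x = -55 to +20 mm; taper to 22 mm diameter at +35; steel ferrule of 22 mm diameter to +55. Lies on a flat, centre 15 mm above its support; grasp across the 30 mm flats.
- handle_nose (a point): Centre of the ferrule's end face (55 mm along the handle's +x from its centre).
- handle_butt (a point): Centre of the handle's flat wooden butt face, 30 mm across (55 mm along the handle's -x from its centre): the face to push on.
- bed: Fixed sloped lane of the chute. Origin: middle of the lane's floor at its open upper end, 78 mm above the bench. x: DOWNHILL along the floor (0.21 rad below level, towards the robot's left), y: across, z: square to the floor. 265 mm long; 34 mm wide between side walls 8 mm thick and 10 mm high. Nothing but the strap covers it; the stop closes it near its lower end.
- strap (a point): Point on the lane's floor (bed x = 150 mm) under the middle of the green strap, which bridges the lane: 22 mm wide along it, underside 48 mm, top 54 mm above the floor, posts 25 to 33 mm to each side. Under it hangs a sprung black brake shoe, lowest point 26 mm above the floor: the handle's taper lifts it, then it drags with about 0.5 to 3 N, and the handle stays where it is left.
- stop (a joint): How far the sprung red stop plate (28 mm wide, 32 mm high) is pressed downhill, m: 0 untouched, solid at 0.012; spring 1.5 N per mm. More than 6 mm (9 N on the stop, besides the drag) is too far. It sits on a grey carriage clamped anew each time: its untouched face is anywhere from bed x = 195 to 225 mm, not reported, to be seen or felt.
- lime_chisel: Loose chisel with a lime-green octagonal handle, 245 mm long, 28 mm high, on the bench near the robot; origin on its underside near the handle's front end. Leave alone.
- mallet: Loose wooden mallet, 265 mm long, head 50 mm high, on the far side of the chute. Origin on its underside. Leave alone.
- wax_tin: Loose round tin, brass sides and bright lid, 72 mm diameter, 45 mm high, far left of the chute. Origin at the centre of its underside. Leave alone.
Mind the look-alikes: they are no part of the job. What is shaped like the part that bears handle_center but turquoise or yellow is not meant.

How it is judged:
By the outcome, as a careful person would: the job done as asked, in the order asked, and still so for the second after the job is handed in, with the robot touching nothing.
It also fails if it takes over 72 s, if anything falls off the work surface, if the arm or the gripper's body presses on something with over 40 N, if the wrist force passes 120 N, or if a joint passes its speed limit or range.

ROBOT

A 7-joint arm with a two-finger parallel gripper is mounted at the origin on the work surface. World frame = base frame: x ahead of the robot, y to its left, z up, the work surface at z = 0. Lengths are in m, angles in rad, forces in N, time in s.
With the tool pointing down it reaches from about 0.4 to 0.85 m from the base axis. Payload 10.4 kg.
Tool frame: the origin (TCP) lies midway between the tips of the shut fingers; the grasp point (between the pads) lies 19 mm behind it; z points along the fingers, x is the direction in which the jaws open and shut, and the axes are right-handed (so a half turn about z gives the same grasp; the last joint's range is limited). The gripper opens to 85 mm and grips with 20 to 120 N. Pads are 22 mm wide; open, the fingers measure 114 mm over their backs; the gripper's body (76 mm by 85 mm) begins 54 mm behind the grasp point. The pads swing forward as they close: fully open they stand 13 mm farther back than shut.
Start: joints at [1.229, 0.332, -0.065, 1.46, 0.022, 1.35, -0.088], TCP at [0.196, -0.594, 0.209] pointing down, gripper open.
Joint ranges: [-2.6, 2.6], [-0.5, 2.12], [-1.47, 1.34], [0.16, 2.42], [-1.27, 4.41], [0.06, 2.06], [-2.6, 2.6]. Speed limits (rad/s): [2.22, 2.22, 2.79, 2.79, 3.14, 3.14, 3.14].

INTERFACE

Orientations are given as a unit quaternion [x, y, z, w].
In Python, from workcell import telemetry, eyes, order gives the robot as it stands.
- The arm moves only by the tool servo_tool, never from a script. Its argument "deltas" is a list of rows, each a list of 3 entries, a list of its own where there are three numbers: the shift along the tool's x, y, z in cm, then the turn about the tool's z in rad, then the finger opening in cm, from 0 to 8.54. A call has 1 to 12 rows; each row shifts and turns the pose as measured when the row begins, along the tool's axes as they then stand; what a row does not reach is not made up. A row lasts 1/12 s, in which the tool goes at most 41.7 mm and 7.16 degrees, less where a joint would pass 70% of its speed; a pose out of reach is approached as far as the arm can. A call is refused whole if a number of a shift passes 4.17 or a number of a turn 0.125, either way. A call with a gripper value outside its range is refused whole. The fingers move at their own pace and stop on an object; "force" is the grip in N (left out, the last holds). Time passes only in rows, so rows that do not move let the fingers close. It gives the time, the measured TCP pose, the force and the opening at its end, in the units of the state.
- telemetry.get_obs(): the state, without advancing time (a new reading comes with each control period).
- eyes.camera(name): name is "side" or "top" or "wrist"; returns (picture, depth): 420x560x3 uint8, blue, green, red; 420x560 float32, m along the optical axis (not along the pixel's ray), 0 where there is no reading.
- eyes.calibration(name): a dict with "fx", "fy", "cx", "cy" (pixels), "rvec" (rotation vector, rad) and "tvec" (3), from world to camera coordinates, as OpenCV has them. Camera axes: x right, y down, z forward; pixel columns grow to the right and rows downward; lengths in m; the calibration is good to about 2 mm. A picture is of the moment at which its call begins: read the wrist's pose just before it. calibration takes no time and is no camera call; for the wrist camera it gives the pose at the moment of the call.
- order.hand_in(): hands the job in, once; it reports no verdict.
The state is a dict: "clock": time; "joint_pos": joint angles; "joint_velocities": joint speeds; "tau": joint torques, N m; "position": TCP position; "ee_rot": TCP orientation; "ft_force": force on the tool from outside, world axes, zero at the start; "torque": the same for the moment, N m; "grip_width": opening from 0.0 (shut) to 1.0 (fully open).
Only numpy, scipy, OpenCV 4.12 (cv2) and the standard library are available. Lean on these libraries where they do the work, as an engineer would, in place of code of your own. Each camera call takes 0.05 s, during which the arm holds its last target. There are 200 camera calls.

## Working session

There is one attempt and no reset: what is moved stays moved. The work goes in short steps, Python scripts to look and compute and a tool call to move; the robot and the scene stay as the last step left them, time stands still between calls to the robot, and variables do not carry over. Pictures are saved under pics/ and viewed, about 8 in all and at most 12, crops included, and the job is handed in when it is done.

Besides the shell and the picture viewer there is one more tool, called by a JSON object that holds its "name" and its "arguments". servo_tool: Moves the arm, as the interface text tells. Its arguments: {"type":"object","properties":{"deltas":{"type":"array"},"force":{"type":"number"}},"required":["deltas"]}

```bash
mkdir -p pics; ls
cat > h.py <<'E'
import numpy as np, cv2
from scipy.spatial.transform import Rotation as R
from workcell import telemetry, eyes, order
def cal(n):
    c=eyes.calibration(n); K=np.array([[c['fx'],0,c['cx']],[0,c['fy'],c['cy']],[0,0,1.]])
    return K,cv2.Rodrigues(np.array(c['rvec'],float))[0],np.array(c['tvec'],float).ravel()
def ray(C,u,v):
    K,Rm,t=C; return -Rm.T@t, Rm.T@np.linalg.solve(K,[u,v,1.])
def onplane(C,u,v,z):
    o,d=ray(C,u,v); return o+d*(z-o[2])/d[2]
def pt(C,D,u,v):
    o,d=ray(C,u,v); return o+d*D[int(v),int(u)]
def proj(C,p):
    K,Rm,t=C; q=K@(Rm@np.array(p)+t); return q[:2]/q[2]
E
python3 - <<'E'
from h import *
s=telemetry.get_obs(); print(s)
for n in("side","top"):
    C=cal(n); I,D=eyes.camera(n); cv2.imwrite(f'pics/{n}0.png',I); np.savez(f'{n}0.npz',I=I,D=D,K=C[0],R=C[1],t=C[2]); print(n,C[0][0,0],ray(C,280,210))
E
```

```text
pics
{'clock': 0.0, 'joint_pos': array([ 1.22941245,  0.33288835, -0.06467473,  1.46098528,  0.02159395,
        1.34988096, -0.0884952 ]), 'joint_velocities': array([ 2.85069359e-04, -3.69132627e-04, -5.02960559e-06,  1.10795909e-04,
       -2.86181514e-04,  1.28868062e-04, -2.88865455e-04]), 'tau': array([ 1.97444010e-04, -6.25438786e+01,  4.91966552e-02, -3.91613674e+01,
        1.62343145e-02,  9.73766029e-03, -1.38405417e-05]), 'position': array([ 0.19573013, -0.59311584,  0.20768461]), 'ee_rot': array([ 8.10374191e-01, -5.85912222e-01, -6.14456909e-04, -4.00446118e-04]), 'ft_force': array([ 0.94200706,  0.52972951, -1.1293037 ]), 'torque': array([-0.0173587 ,  0.00740903,  0.00456493]), 'grip_width': 1.0017386459826938}
side 441.0972981886329 (array([ 0.41771152, -0.71217717,  0.532133  ]), array([ 0.16008444,  0.84590508, -0.50885206]))
top 422.64604564903146 (array([0.49137095, 0.05366678, 0.90482083]), array([ 0.07958028, -0.00526161, -0.99694094]))
```

View pics/top0.png

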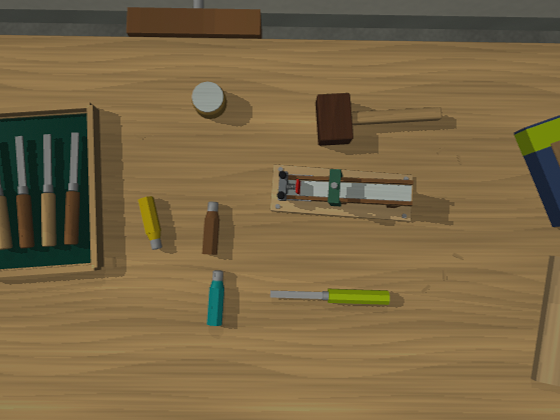

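View pics/side0.png

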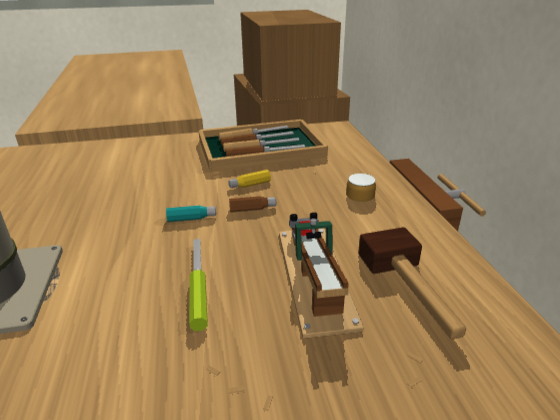

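Top view: the candidates are brown with a steel ferrule (211,228), turquoise (216,298), yellow (150,222), the tray chisels (~10–75,190) and the lime chisel (330,296). I choose brown at (211,228), with its ferrule end up at (212,206). The chute's upper end is at (413,192), the strap at (335,187) and the stop at (298,186).

Run:
```python
from h import *
T=np.load('top0.npz');C=(T['K'],T['R'],T['t']);I,D=T['I'],T['D']
# handle mask by height
vv,uu=np.mgrid[0:420,0:560]
o=ray(C,0,0)[0]
P=np.einsum('ij,hwj->hwi',C[1].T@np.linalg.inv(C[0]),np.dstack([uu,vv,np.ones_like(uu)]).astype(float))*D[...,None]+o
def comp(x0,y0,x1,y1,zlo):
    m=np.zeros((420,560),np.uint8); m[y0:y1,x0:x1]=(P[y0:y1,x0:x1,2]>zlo); return m
m=comp(190,195,232,262,.012); q=P[m>0]; print('n',len(q),'zmax',np.percentile(q[:,2],[5,50,95]))
r=cv2.minAreaRect(np.argwhere(m>0)[:,::-1].astype(np.float32)); print(r)
bx=cv2.boxPoints(r); print([onplane(C,*b,.015).round(4) for b in bx])
mean=q[:,:2].mean(0); w,V=np.linalg.eigh(np.cov(q[:,:2].T)); a=V[:,1]; 
if a[0]<0:a=-a
t=(q[:,:2]-mean)@a; print('mean',mean,'axis',a,'yaw',np.arctan2(a[1],a[0]),'t',t.min(),t.max(), 'ctr', mean+a*(t.min()+t.max())/2)
print('chute depth profile z along row 190:'); 
for v in (180,186,190,192,198):print(v,[(u,*(P[v,u]*1000).round(0).astype(int)) for u in (285,292,297,300,304,310,325,335,345,360,380,400,408,411,414)])
cv2.imwrite('pics/crop.png',np.vstack([np.hstack([cv2.resize(I[155:225,262:422],None,fx=4,fy=4,interpolation=2)]),np.hstack([cv2.resize(I[195:265,170:250],None,fx=4,fy=4,interpolation=2),cv2.resize(np.load('side0.npz')['I'][190:260,215:295],None,fx=4,fy=4,interpolation=2)])]))
```

```text
n 741 zmax [0.01703005 0.02637445 0.0309878 ]
((204.245849609375, 225.05902099609375), (37.845314025878906, 55.38718032836914), 13.495734214782715)
[array([0.4813, 0.2582, 0.015 ]), array([0.5948, 0.2348, 0.015 ]), array([0.577 , 0.1567, 0.015 ]), array([0.4637, 0.181 , 0.015 ])]
mean [0.51952758 0.1888263 ] axis [0.99857203 0.05342191] yaw 0.053447353348283044 t -0.051035953213874934 0.06004033494589648 ctr [0.52402334 0.18906682]
chute depth profile z along row 190:
180 [(285, np.int64(621), np.int64(40), np.int64(50)), (292, np.int64(625), np.int64(25), np.int64(26)), (297, np.int64(619), np.int64(16), np.int64(64)), (300, np.int64(623), np.int64(9), np.int64(44)), (304, np.int64(624), np.int64(0), np.int64(35)), (310, np.int64(624), np.int64(-13), np.int64(34)), (325, np.int64(622), np.int64(-42), np.int64(49)), (335, np.int64(615), np.int64(-56), np.int64(98)), (345, np.int64(621), np.int64(-82), np.int64(58)), (360, np.int64(621), np.int64(-111), np.int64(64)), (380, np.int64(620), np.int64(-149), np.int64(74)), (400, np.int64(619), np.int64(-186), np.int64(83)), (408, np.int64
[... 2519 characters left out ...]
(586), np.int64(25), np.int64(37)), (297, np.int64(585), np.int64(14), np.int64(42)), (300, np.int64(585), np.int64(8), np.int64(44)), (304, np.int64(586), np.int64(0), np.int64(42)), (310, np.int64(585), np.int64(-12), np.int64(44)), (325, np.int64(585), np.int64(-42), np.int64(52)), (335, np.int64(580), np.int64(-56), np.int64(100)), (345, np.int64(585), np.int64(-82), np.int64(58)), (360, np.int64(585), np.int64(-112), np.int64(57)), (380, np.int64(585), np.int64(-151), np.int64(64)), (400, np.int64(585), np.int64(-190), np.int64(70)), (408, np.int64(584), np.int64(-203), np.int64(78)), (411, np.int64(584), np.int64(-209), np.int64(77)), (414, np.int64(593), np.int64(-241), np.int64(-3))]
```

View pics/crop.png

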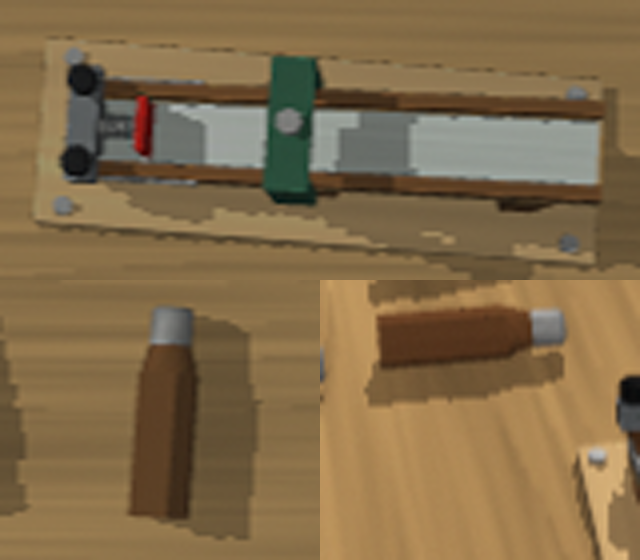

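The crop shows the brown octagonal handle with its steel ferrule at crop (172,328). It is the right part and lies on a flat. In the chute, the lane walls have midpoints at crop (601,150) for the upper end and (110,130) near the stop. The red plate face is at crop (151,126).

Run:
```python
from h import *
T=np.load('top0.npz');C=(T['K'],T['R'],T['t']);I,D=T['I'],T['D']
f=lambda x,y,x0,y0:((x+.5)/4-.5+x0,(y+.5)/4-.5+y0)
b=onplane(C,*f(159.5,236,170,195),.015); n=onplane(C,*f(173,28,170,195),.015)
print('butt',b,'nose',n,'len',np.linalg.norm(n-b),'ctr',(n+b)/2,'yaw',np.arctan2(*(n-b)[[1,0]]))
u=onplane(C,*f(601,150,262,155),.088); l=onplane(C,*f(110,130,262,155),.038)
d=(l-u)[:2]; print('bed up',u,'low',l,'yaw',np.arctan2(d[1],d[0]))
s=onplane(C,*f(151,126,262,155),.06); print('stop',s, np.linalg.norm(s[:2]-u[:2])/np.cos(.21))
st=onplane(C,*f(293,127,262,155),.1); print('strap top',st,np.linalg.norm((st-u)[:2]))
S=np.load('side0.npz');c2=(S['K'],S['R'],S['t'])
print('side check proj ctr',proj(c2,[*((n+b)/2)[:2],.015]),proj(c2,[*n[:2],.015]),proj(c2,[*b[:2],.015]),'bed up',proj(c2,[*u[:2],.078]))
s=telemetry.get_obs(); Rm=R.from_quat(s['ee_rot']).as_matrix(); print(s['position'],Rm)
```

```text
butt [0.4693588  0.19511846 0.015     ] nose [0.57850585 0.1909349  0.015     ] len 0.10922719534712316 ctr [0.52393233 0.19302668 0.015     ] yaw -0.03831081804210874
bed up [ 0.59456239 -0.20780245  0.088     ] low [0.6082375  0.03074734 0.038     ] yaw 1.5135329656295353
stop [0.60755585 0.01067132 0.06      ] 0.22377596767252286
strap top [ 0.60240106 -0.05559353  0.1       ] 0.15241062818137552
side check proj ctr [252.90915555 203.01934635] [275.71096134 201.03258026] [229.77600545 205.03498312] bed up [332.4590386  287.70036431]
[ 0.1958038  -0.59316379  0.20781042] [[ 3.13436119e-01 -9.49609201e-01 -4.05224434e-04]
 [-9.49608497e-01 -3.13436381e-01  1.15645743e-03]
 [-1.22519469e-03  2.23290376e-05 -9.99999249e-01]]
```

{"name": "servo_tool", "arguments": {"deltas": [[[0, 0, 0], 0.119, 8.5], [[0, 0, 0], 0.119, 8.5], [[0, 0, 0], 0.119, 8.5], [[-2, -3.5, 0], 0, 8.5], [[-2, -3.5, 0], 0, 8.5], [[-2, -3.5, 0], 0, 8.5], [[-2, -3.5, 0], 0, 8.5], [[-2, -3.5, 0], 0, 8.5], [[-2, -3.5, 0], 0, 8.5], [[-2, -3.5, 0], 0, 8.5], [[-2, -3.5, 0], 0, 8.5], [[-2, -3.5, 0], 0, 8.5]]}}

```text
clock: 1.1
position: [0.5191, -0.4328, 0.2009]
ee_rot: [-0.679, 0.735, 0.006, -0.002]
ft_force: [0.8, -0.7, 0.2]
grip_width: 0.992
```

{"name": "servo_tool", "arguments": {"deltas": [[[-4, 0, 0], 0, 8.5], [[-4, 0, 0], 0, 8.5], [[-4, 0, 0], 0, 8.5], [[-4, 0, 0], 0, 8.5], [[-4, 0, 0], 0, 8.5], [[-4, 0, 0], 0, 8.5], [[-4, 0, 0], 0, 8.5], [[-4, 0, 0], 0, 8.5], [[-4, 0, 0], 0, 8.5], [[-4, 0, 0], 0, 8.5], [[-4, 0, 0], 0, 8.5], [[-4, 0, 0], 0, 8.5]]}}

```text
clock: 2.1
position: [0.5577, 0.0649, 0.1941]
ee_rot: [-0.679, 0.734, 0.012, -0.004]
ft_force: [1.4, -0.3, 1.1]
grip_width: 0.997
```

```bash
cat >> h.py <<'E'
def delta(target, yaw=None):
    s=telemetry.get_obs(); M=R.from_quat(s['ee_rot']).as_matrix()
    d=M.T@(np.array(target)-s['position'])*100
    a=np.arctan2(M[1,0],M[0,0])
    print('clk',round(s['clock'],2),'pos',s['position'].round(4),'xyaw',round(a,3),'zaxis',M[:,2].round(4),'F',s['ft_force'].round(1),'gw',round(s['grip_width'],3),'delta_cm',d.round(2), 'turn',None if yaw is None else round(-(yaw-a),3))
E
python3 - <<'E'
from h import *
delta([.516,.193,.12],-1.609); print(telemetry.get_obs()['joint_pos'].round(3))
E
```

```text
clk 2.1 pos [0.5577 0.0649 0.1941] xyaw -1.649 zaxis [-0.0226  0.0119 -0.9997] F [ 1.4 -0.3  1.1] gw 0.997 delta_cm [-12.37   4.98   7.66] turn -0.04
[ 0.196  0.251 -0.449  1.614  0.094  1.32  -1.915]
```

{"name": "servo_tool", "arguments": {"deltas": [[[-2, 0.8, 1], -0.01, 8.5], [[-2, 0.8, 1], -0.01, 8.5], [[-2, 0.8, 1], -0.01, 8.5], [[-2, 0.8, 1], -0.01, 8.5], [[-2, 0.8, 1], 0, 8.5], [[-1.5, 0.7, 1], 0, 8.5], [[0, 0, 0.5], 0, 8.5], [[0, 0, 0], 0, 8.5]]}}

```text
clock: 2.77
position: [0.5088, 0.2012, 0.1275]
ee_rot: [-0.7, 0.714, 0.014, -0.004]
ft_force: [0.8, -0.5, -0.2]
grip_width: 0.998
```

Run:
```python
from h import *
delta([.516,.193,.12],-1.609)
C=cal('wrist'); I,D=eyes.camera('wrist'); np.savez('w1.npz',I=I,D=D,K=C[0],R=C[1],t=C[2]); cv2.imwrite('pics/w1.png',I)
print(ray(C,280,210)); print(proj(C,[.524,.193,.015]))
```

```text
clk 2.77 pos [0.5088 0.2012 0.1275] xyaw -1.59 zaxis [-0.0256  0.0153 -0.9996] F [ 0.8 -0.5 -0.2] gw 0.998 delta_cm [ 0.81 -0.75  0.72] turn 0.019
(array([0.58803633, 0.19723623, 0.29066253]), array([-0.3120224 ,  0.03078548, -0.94965622]))
[294.74562688 180.15885389]
```

View pics/w1.png

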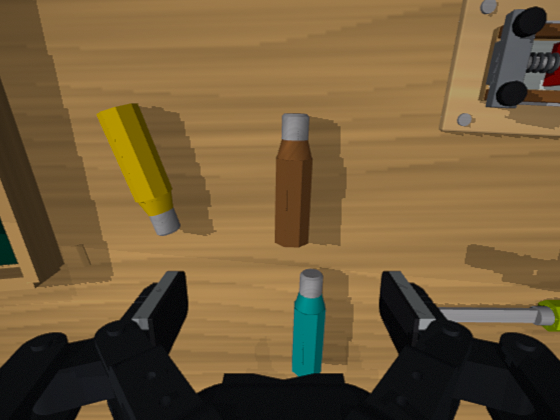

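Wrist view: brown handle, ferrule face at about (295,115), butt at about (292,245). The yellow one (140,165) and turquoise one (310,320) are clear of the finger paths.

Run:
```python
from h import *
T=np.load('w1.npz');C=(T['K'],T['R'],T['t'])
n=onplane(C,295.5,115,.022); b=onplane(C,292.5,241,.020)
c=(n+b)/2; y=np.arctan2(*(n-b)[[1,0]]); print(n,b,c,np.linalg.norm(n-b),y)
g=c-.007*np.array([np.cos(y),np.sin(y),0]); print(g)
delta([g[0],g[1],.012],y-np.pi/2)
```

```text
[0.57748367 0.19205229 0.022     ] [0.46993258 0.19557066 0.02      ] [0.52370812 0.19381148 0.021     ] 0.1076272063457746 -0.032701852549780926
[0.51671187 0.19404035 0.021     ]
clk 2.82 pos [0.5089 0.2014 0.128 ] xyaw -1.59 zaxis [-0.0254  0.0158 -0.9996] F [-0.2  1.3  0.4] gw 0.993 delta_cm [ 0.89 -1.09 11.57] turn 0.013
```

{"name": "servo_tool", "arguments": {"deltas": [[[0.3, -0.4, 2], 0.013, 6], [[0.3, -0.4, 2], 0, 6], [[0.3, -0.3, 2], 0, 6], [[0, 0, 2], 0, 6], [[0, 0, 1.5], 0, 6], [[0, 0, 0], 0, 6]]}}

```text
clock: 3.32
position: [0.5241, 0.1864, 0.0329]
ee_rot: [-0.692, 0.722, 0.012, -0.001]
ft_force: [-0.1, 0.1, 0.1]
grip_width: 0.699
```

Run:
```python
from h import *
delta([.5168,.1938,.010],-1.604)
```

```text
clk 3.32 pos [0.5241 0.1864 0.0329] xyaw -1.613 zaxis [-0.0178  0.0148 -0.9997] F [-0.1  0.1  0.1] gw 0.699 delta_cm [-0.67  0.72  2.31] turn -0.009
```

{"name": "servo_tool", "arguments": {"deltas": [[[-0.3, 0.3, 0.5], -0.005, 6], [[-0.3, 0.3, 0.5], 0, 6], [[0, 0, 0], 0, 6], [[0, 0, 0.5], 0, 6], [[0, 0, 0], 0, 6]]}}

```text
clock: 3.73
position: [0.5205, 0.1917, 0.0204]
ee_rot: [-0.693, 0.721, 0.01, 0.0]
ft_force: [-1.4, 0.3, -0.8]
grip_width: 0.703
```

Run:
```python
from h import *
delta([.5168,.1938,.010],-1.604)
```

```text
clk 3.73 pos [0.5205 0.1917 0.0204] xyaw -1.611 zaxis [-0.0137  0.0151 -0.9998] F [-1.4  0.3 -0.8] gw 0.703 delta_cm [-0.18  0.37  1.05] turn -0.007
```

{"name": "servo_tool", "arguments": {"deltas": [[[-0.2, 0.3, 0.5], 0, 6], [[0, 0, 0], 0, 6], [[0, 0, 0.5], 0, 6], [[0, 0, 0], 0, 6], [[0, 0, 0], 0, 2.7], [[0, 0, 0], 0, 2.7], [[0, 0, 0], 0, 2.7], [[0, 0, 0], 0, 2.7], [[0, 0, 0], 0, 2.7], [[0, 0, 0], 0, 2.7]], "force": 30}}

```text
clock: 4.57
position: [0.5182, 0.1947, 0.011]
ee_rot: [-0.693, 0.721, 0.01, 0.001]
ft_force: [0.2, -0.2, 0.0]
grip_width: 0.318
```

Run:
```python
from h import *
delta([.5168,.1938,.2],-1.604)
```

```text
clk 4.57 pos [0.5182 0.1947 0.011 ] xyaw -1.611 zaxis [-0.0113  0.0157 -0.9998] F [ 0.2 -0.2  0. ] gw 0.318 delta_cm [ -0.19   0.36 -18.9 ] turn -0.007
```

{"name": "servo_tool", "arguments": {"deltas": [[[0, 0, 0], 0, 0], [[0, 0, 0], 0, 0], [[0, 0, 0], 0, 0], [[0, 0, 0], 0, 0]], "force": 40}}

```text
clock: 4.9
position: [0.5184, 0.1947, 0.0112]
ee_rot: [-0.693, 0.721, 0.009, 0.002]
ft_force: [0.6, -0.4, 0.3]
grip_width: 0.0
```

Run:
```python
from h import *
delta([.5168,.1938,.2],-1.604)
C=cal('wrist'); I,D=eyes.camera('wrist'); cv2.imwrite('pics/w2.png',I[100:400,120:460])
```

```text
clk 4.9 pos [0.5184 0.1947 0.0112] xyaw -1.611 zaxis [-0.011   0.0158 -0.9998] F [ 0.6 -0.4  0.3] gw 0.0 delta_cm [ -0.19   0.37 -18.88] turn -0.007
```

View pics/w2.png

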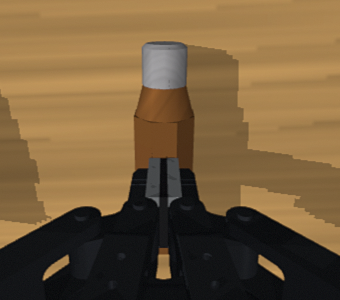

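The fingers closed fully (width 0), so they don't hold the handle and seem to be above it. I'll check from the side camera and with depth.

Run:
```python
from h import *
C=cal('side'); I,D=eyes.camera('side'); cv2.imwrite('pics/s2.png',cv2.resize(I[120:240,190:330],None,fx=4,fy=4,interpolation=2)); np.savez('s2.npz',I=I,D=D,K=C[0],R=C[1],t=C[2])
p=telemetry.get_obs()['position']; print('TCP in side',proj(C,p),'crop',(proj(C,p)-[190,120])*4)
W=cal('wrist'); Iw,Dw=eyes.camera('wrist')
print('TCP in wrist',proj(W,p)); 
for u,v in [(270,265),(300,265),(260,240),(310,240),(285,240),(285,165),(285,150)]: print(u,v,pt(W,Dw,u,v).round(4))
```

```text
TCP in side [250.56228311 204.32387759] crop [242.24913243 337.29551038]
TCP in wrist [283.53013182 254.70818837]
270 265 [0.5295 0.1997 0.045 ]
300 265 [0.5207 0.1863 0.0285]
260 240 [0.5326 0.2056 0.0237]
310 240 [0.5312 0.1808 0.0224]
285 240 [0.5344 0.1931 0.0289]
285 165 [0.5697 0.1918 0.0253]
285 150 [0.5764 0.1915 0.0248]
```

View pics/s2.png

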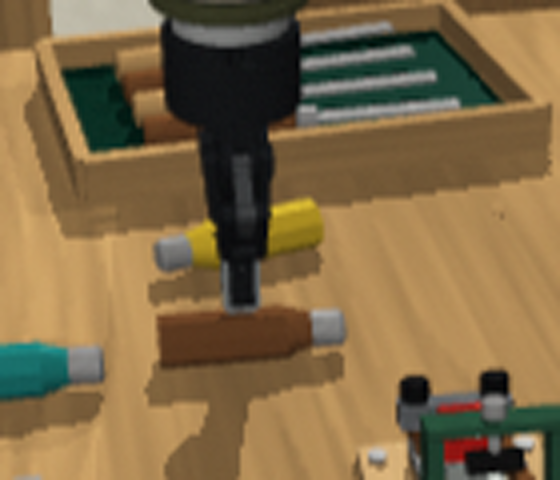

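Run:
```python
from h import *
S=np.load('s2.npz');C=(S['K'],S['R'],S['t']);p=telemetry.get_obs()['position']
for y in(.184,.1947):
  for z in(.011,.02,.025,.03,.035): print(y,z,((proj(C,[p[0],y,z])-[190,120])*4).round(1))
D=S['D']
for u,v in [(250,190),(250,193),(250,195),(250,196),(250,197),(250,199),(250,201)]: print(u,v,pt(C,D,u,v).round(4))
delta([.5168,.194,.06],-1.604)
```

```text
0.184 0.011 [244.8 346.4]
0.184 0.02 [244.1 333.1]
0.184 0.025 [243.7 325.7]
0.184 0.03 [243.3 318.2]
0.184 0.035 [242.9 310.7]
0.1947 0.011 [242.3 337.6]
0.1947 0.02 [241.6 324.3]
0.1947 0.025 [241.2 317. ]
0.1947 0.03 [240.8 309.5]
0.1947 0.035 [240.4 302.1]
250 190 [0.517  0.1781 0.0584]
250 193 [0.5177 0.1875 0.0456]
250 195 [0.5169 0.1825 0.0431]
250 196 [0.5166 0.1811 0.0412]
250 197 [0.5175 0.1907 0.0333]
250 199 [0.517  0.1878 0.0296]
250 201 [0.5165 0.1857 0.0255]
clk 5.05 pos [0.5184 0.1947 0.0112] xyaw -1.611 zaxis [-0.011   0.0158 -0.9998] F [ 0.6 -0.1 -0.4] gw 0.001 delta_cm [ 0.    0.21 -4.88] turn -0.007
```

The tips sit about 20 mm above the reported TCP. At reported z = 0.011 they are at about 0.032, just over the handle, so I'll reopen and go 23 mm lower.

{"name": "servo_tool", "arguments": {"deltas": [[[0, 0, -0.3], 0, 6], [[0, 0, 0], 0, 6], [[0, 0, 0], 0, 6], [[0, 0, 0], 0, 6], [[0, 0, 0], 0, 6], [[0, 0, 0.6], 0, 6], [[0, 0, 0.6], 0, 6], [[0, 0, 0.6], 0, 6], [[0, 0, 0.6], 0, 6], [[0, 0, 0], 0, 6]], "force": 30}}

```text
clock: 5.88
position: [0.518, 0.1949, -0.0123]
ee_rot: [-0.693, 0.721, 0.009, 0.001]
ft_force: [-0.1, -0.1, 0.1]
grip_width: 0.704
```

Run:
```python
from h import *
delta([.5168,.1940,-.012],-1.604)
```

```text
clk 5.88 pos [ 0.518   0.1949 -0.0123] xyaw -1.611 zaxis [-0.0111  0.0156 -0.9998] F [-0.1 -0.1  0.1] gw 0.704 delta_cm [ 0.1   0.11 -0.03] turn -0.007
```

{"name": "servo_tool", "arguments": {"deltas": [[[0, 0, 0], 0, 0], [[0, 0, 0], 0, 0], [[0, 0, 0], 0, 0], [[0, 0, 0], 0, 0], [[0, 0, 0], 0, 0], [[0, 0, 0], 0, 0], [[0, 0, 0], 0, 0]], "force": 30}}

```text
clock: 6.47
position: [0.5177, 0.195, -0.0126]
ee_rot: [-0.693, 0.721, 0.01, 0.001]
ft_force: [0.1, -0.2, -0.1]
grip_width: 0.344
```

{"name": "servo_tool", "arguments": {"deltas": [[[0, 0, -1], 0, 0], [[0, 0, -2], 0, 0], [[0, 0, -2], 0, 0], [[0, 0, -2], 0, 0], [[0, 0, -2], 0, 0], [[0, 0, -2], 0, 0], [[0, 0, -2], 0, 0], [[0, 0, -2], 0, 0], [[0, 0, -1], 0, 0], [[0, 0, 0], 0, 0]]}}

```text
clock: 7.3
position: [0.5182, 0.1927, 0.1604]
ee_rot: [-0.693, 0.72, 0.01, 0.001]
ft_force: [-0.1, 0.3, -1.3]
grip_width: 0.342
```

{"name": "servo_tool", "arguments": {"deltas": [[[0, 0, 0], -0.12, 0], [[0, 0, 0], -0.12, 0], [[0, 0, 0], -0.12, 0], [[0, 0, 0], -0.12, 0], [[0, 0, 0], -0.12, 0], [[0, 0, 0], -0.12, 0], [[0, 0, 0], -0.12, 0], [[0, 0, 0], -0.12, 0], [[0, 0, 0], -0.12, 0], [[0, 0, 0], -0.12, 0], [[0, 0, 0], -0.12, 0], [[0, 0, 0], -0.12, 0]]}}

```text
clock: 8.3
position: [0.5128, 0.1913, 0.1505]
ee_rot: [0.998, -0.057, -0.012, -0.006]
ft_force: [0.1, -0.6, -0.6]
grip_width: 0.343
```

Run:
```python
from h import *
delta([.598,-.150,.16],-.057)
```

```text
clk 8.3 pos [0.5128 0.1913 0.1505] xyaw -0.115 zaxis [-0.023   0.0127 -0.9997] F [ 0.1 -0.6 -0.6] gw 0.343 delta_cm [12.34 32.92 -1.58] turn -0.058
```

{"name": "servo_tool", "arguments": {"deltas": [[[1, 2, -0.2], -0.03, 0], [[1, 2.8, -0.2], -0.02, 0], [[1, 2.8, -0.2], 0, 0], [[1, 2.8, -0.2], 0, 0], [[1, 2.8, -0.2], 0, 0], [[1, 2.8, -0.2], 0, 0], [[1, 2.8, -0.2], 0, 0], [[1, 2.8, -0.2], 0, 0], [[1, 2.8, 0], 0, 0], [[1, 2, 0], 0, 0], [[1, 1, 0], 0, 0], [[0, 0, 0], 0, 0]]}}

```text
clock: 9.3
position: [0.6036, -0.1009, 0.1464]
ee_rot: [1.0, -0.023, -0.02, -0.006]
ft_force: [-0.2, -0.6, -0.8]
grip_width: 0.342
```

Run:
```python
from h import *
delta([.598,-.150,.16],-.057)
C=cal('wrist'); I,D=eyes.camera('wrist'); np.savez('w3.npz',I=I,D=D,K=C[0],R=C[1],t=C[2]); cv2.imwrite('pics/w3.png',I)
```

```text
clk 9.3 pos [ 0.6036 -0.1009  0.1464] xyaw -0.045 zaxis [-0.0401  0.0136 -0.9991] F [-0.2 -0.6 -0.8] gw 0.342 delta_cm [-0.39  4.91 -1.41] turn 0.012
```

View pics/w3.png

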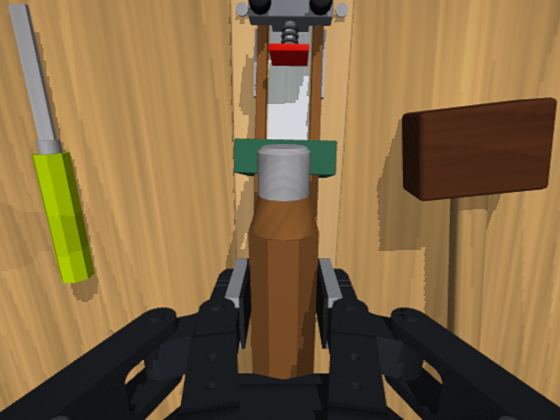

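Wrist view: the handle is held straight, with the ferrule pointing downhill (284,150). The strap is at (286,157) and the red plate spans cols 269–309, rows 45–65. The lane's inner walls are at cols 267 and 310 at row 100.

```bash
cat >> h.py <<'E'
B0=np.array([.5946,-.2078,.078]); BY=1.5135; SL=.21
BX=np.array([np.cos(BY)*np.cos(SL),np.sin(BY)*np.cos(SL),-np.sin(SL)]); BYY=np.array([-np.sin(BY),np.cos(BY),0]); BZ=np.cross(BX,BYY)
BM=np.c_[BX,BYY,BZ]
def bed(p): return BM.T@(np.asarray(p)-B0)
def onbed(C,u,v,h):
    o,d=ray(C,u,v); o=bed(o); d=BM.T@d; return o+d*(h-o[2])/d[2]
def tip(k=.0205):
    s=telemetry.get_obs(); M=R.from_quat(s['ee_rot']).as_matrix(); return s['position']-k*M[:,2],M
E
python3 - <<'E'
from h import *
T=np.load('w3.npz');C=(T['K'],T['R'],T['t']);D=T['D'];I=T['I']
for v in (100,70): 
  for u in(267,310): print('wall',v,u,(1e3*onbed(C,u,v,.010)).round(1))
print('strap ends',(1e3*onbed(C,235,145,.054)).round(1),(1e3*onbed(C,337,145,.054)).round(1))
for v in(45,57,65): print('plate',[(1e3*onbed(C,u,v,h)).round(1) for u in(269,309) for h in(0,.032)])
for v in(48,54,60,63,66,70,100,120): print(v,'depth bed',(1e3*bed(pt(C,D,289,v))).round(1))
t,M=tip(); print('tip bed',1e3*bed(t)); n=onplane(C,284,150,t[2]+.005);print('nose',n,1e3*bed(n)); print('handle top depths', [(pt(C,D,284,v)*1e3).round(1) for v in(160,190,240,280,340)])
E
```

```text
wall 100 267 [193.5  14.8  10. ]
wall 100 310 [193.8 -17.8  10. ]
wall 70 267 [215.7  15.1  10. ]
wall 70 310 [215.9 -17.3  10. ]
strap ends [153.9  30.8  54. ] [154.9 -34.   54. ]
plate [array([238.1,  14.8,   0. ]), array([224.8,  12. ,  32. ]), array([238.2, -16.3,   0. ]), array([224.9, -15.4,  32. ])]
plate [array([229. ,  14.7,   0. ]), array([216.8,  11.9,  32. ]), array([229.2, -16.6,   0. ]), array([217. , -15.6,  32. ])]
plate [array([222.9,  14.6,   0. ]), array([211.5,  11.8,  32. ]), array([223.1, -16.7,   0. ]), array([211.7, -15.8,  32. ])]
48 depth bed [223.5  -1.7  30.6]
54 depth bed [222.   -1.6  24.1]
60 depth bed [221.6  -1.4  14.1]
63 depth bed [221.9  -1.3   7.2]
66 depth bed [ 2.222e+02 -1.100e+00  2.000e-01]
70 depth bed [219.3  -1.2  -0.3]
100 depth bed [ 1.963e+02 -1.700e+00 -1.000e-01]
120 depth bed [181.1  -2.   -1.4]
tip bed [ 87.23869123  -2.90764345 109.26583686]
nose [ 0.60743524 -0.04182309  0.1716796 ] [143.25459376  -3.30951437 126.31751609]
handle top depths [array([608. , -44. , 187.4]), array([607.4, -55.6, 186.9]), array([606.6, -75.2, 189.7]), array([605.8, -93.2, 188.8]), array([ 604.4, -122.8,  188.4])]
```

{"name": "servo_tool", "arguments": {"deltas": [[[-0.1, 1, 0], 0.006, 0], [[-0.1, 1.2, 0], 0.006, 0], [[-0.1, 1.2, 0], 0, 0], [[-0.1, 1, 0], 0, 0], [[0, 0.4, 1], 0, 0], [[0, 0, 1], 0, 0], [[0, 0, 1], 0, 0], [[0, 0, 1], 0, 0], [[0, 0, 0.5], 0, 0], [[0, 0, 0], 0, 0]]}}

```text
clock: 10.18
position: [0.5906, -0.1472, 0.0935]
ee_rot: [0.999, -0.027, -0.023, -0.007]
ft_force: [-0.5, 0.2, -0.3]
grip_width: 0.337
```

Run:
```python
from h import *
delta([.5985,-.150,.0685],-.057)
C=cal('wrist'); I,D=eyes.camera('wrist'); np.savez('w4.npz',I=I,D=D,K=C[0],R=C[1],t=C[2])
for v in(150,190,240,300):
  r=I[v].astype(int); print(v,[(1e3*bed(pt(C,D,u,v))).round(1).tolist() for u in(275,284,293)])
```

```text
clk 10.18 pos [ 0.5906 -0.1472  0.0935] xyaw -0.053 zaxis [-0.0449  0.0159 -0.9989] F [-0.5  0.2 -0.3] gw 0.337 delta_cm [0.91 0.27 2.46] turn 0.004
150 [[106.8, 9.3, 77.9], [106.7, 5.8, 78.7], [106.8, 2.4, 77.9]]
190 [[91.5, 9.3, 75.9], [91.6, 5.7, 76.4], [91.6, 2.3, 74.8]]
240 [[71.6, 9.1, 74.7], [71.7, 5.5, 74.6], [72.0, 1.9, 75.9]]
300 [[45.1, 9.2, 68.8], [45.0, 5.4, 68.1], [45.5, 1.6, 69.3]]
```

{"name": "servo_tool", "arguments": {"deltas": [[[0.4, 0.1, 0], 0.004, 0], [[0.35, 0.1, 0.4], 0, 0], [[0, 0, 0.5], 0, 0], [[0, 0, 0.5], 0, 0], [[0, 0, 0.4], 0, 0], [[0, 0, 0], 0, 0]]}}

```text
clock: 10.73
position: [0.5997, -0.1482, 0.0751]
ee_rot: [0.999, -0.028, -0.021, -0.007]
ft_force: [-0.8, -0.2, -1.3]
grip_width: 0.342
```

Run:
```python
from h import *
delta([.5985,-.150,.0645],-.057)
C=cal('wrist'); I,D=eyes.camera('wrist'); np.savez('w5.npz',I=I,D=D,K=C[0],R=C[1],t=C[2]); cv2.imwrite('pics/w5.png',I)
for v in(150,190,240,300):
  print(v,[(1e3*bed(pt(C,D,u,v))).round(1).tolist() for u in(260,284,308)])
  # edges of handle in row by depth
  d=D[v]; e=np.where(np.abs(np.diff(d))>.012)[0]; print([ (int(k),(1e3*bed(pt(C,D,k,v))).round(1)[1]) for k in e if 215<k<350])
```

```text
clk 10.73 pos [ 0.5997 -0.1482  0.0751] xyaw -0.055 zaxis [-0.0421  0.0159 -0.999 ] F [-0.8 -0.2 -1.3] gw 0.342 delta_cm [-0.06  0.2   1.06] turn 0.002
150 [[110.7, 6.5, 54.6], [110.0, -3.3, 61.0], [110.9, -12.5, 53.7]]
[(236, np.float64(34.3)), (249, np.float64(17.6)), (250, np.float64(-8.5)), (257, np.float64(14.3)), (309, np.float64(-13.0)), (330, np.float64(-25.6))]
190 [[94.8, 6.7, 52.0], [94.9, -3.3, 58.1], [95.0, -12.9, 49.3]]
[(236, np.float64(35.4)), (257, np.float64(14.3)), (309, np.float64(-13.4)), (329, np.float64(-25.6))]
240 [[74.4, 6.5, 53.6], [75.2, -3.5, 57.5], [74.6, -13.1, 53.0]]
[(236, np.float64(37.1)), (248, np.float64(18.0)), (252, np.float64(10.2)), (253, np.float64(-8.5)), (318, np.float64(-17.5)), (327, np.float64(-25.0))]
300 [[47.3, 7.0, 47.7], [48.6, -3.5, 50.8], [47.2, -13.8, 46.1]]
[]
```

View pics/w5.png

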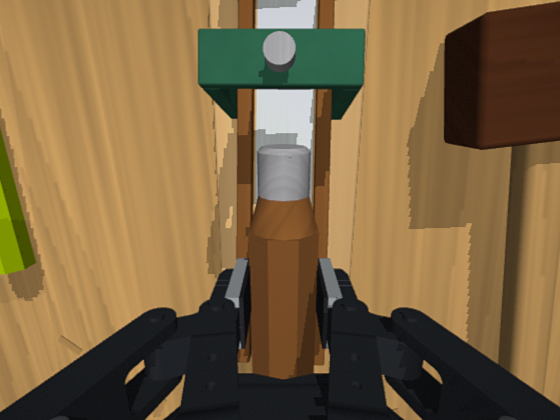

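Wrist view: the lane's inner walls at (254..315,110) and strap centre at (281,60). The handle axis at col 284 is about 2 mm right of the lane centre. I'll correct that, then lower until the butt touches and the handle pivots nose-down in the pads.

{"name": "servo_tool", "arguments": {"deltas": [[[-0.15, 0, 0.3], 0, 0], [[0, 0, 0.2], 0, 0], [[0, 0, 0.2], 0, 0], [[0, 0, 0.2], 0, 0], [[0, 0, 0], 0, 0]], "force": 20}}

```text
clock: 11.2
position: [0.5977, -0.1482, 0.0661]
ee_rot: [0.999, -0.028, -0.021, -0.007]
ft_force: [-0.6, -0.3, -1.1]
grip_width: 0.339
```

```bash
cat > look.py <<'E'
from h import *
delta([.5985,-.150,.053],-.057)
C=cal('wrist'); I,D=eyes.camera('wrist')
for v in(150,190,240,300): print(v,[(1e3*bed(pt(C,D,u,v))).round(1).tolist() for u in(260,284,308)])
E
python3 look.py
```

```text
clk 11.2 pos [ 0.5977 -0.1482  0.0661] xyaw -0.056 zaxis [-0.0413  0.0155 -0.999 ] F [-0.6 -0.3 -1.1] gw 0.339 delta_cm [0.14 0.2  1.3 ] turn 0.001
150 [[112.6, 8.5, 45.1], [111.9, -1.3, 51.7], [113.0, -10.7, 42.4]]
190 [[96.6, 8.7, 43.4], [96.8, -1.4, 48.7], [96.8, -11.0, 42.0]]
240 [[76.5, 8.2, 46.3], [76.8, -1.5, 47.1], [76.5, -11.2, 44.7]]
300 [[48.7, 9.1, 37.8], [50.8, -1.6, 43.1], [48.9, -11.9, 36.9]]
```

{"name": "servo_tool", "arguments": {"deltas": [[[0.02, 0, 0.2], 0, 0], [[0.02, 0, 0.2], 0, 0], [[0, 0, 0.2], 0, 0], [[0, 0, 0], 0, 0]], "force": 20}}

```text
clock: 11.58
position: [0.5986, -0.1476, 0.0612]
ee_rot: [0.999, -0.028, -0.02, -0.007]
ft_force: [-2.3, -0.3, 3.7]
grip_width: 0.343
```

```bash
python3 look.py
```

```text
clk 11.58 pos [ 0.5986 -0.1476  0.0612] xyaw -0.055 zaxis [-0.0399  0.0155 -0.9991] F [-2.3 -0.3  3.7] gw 0.343 delta_cm [0.04 0.26 0.82] turn 0.002
150 [[114.5, 8.0, 38.6], [113.8, -2.0, 44.7], [114.7, -11.4, 37.8]]
190 [[98.3, 8.2, 36.2], [98.4, -2.1, 44.1], [98.5, -11.7, 36.4]]
240 [[77.8, 7.7, 39.4], [78.6, -2.3, 43.5], [78.0, -12.0, 38.8]]
300 [[50.2, 8.3, 32.8], [52.2, -2.3, 37.6], [50.5, -12.6, 32.1]]
```

{"name": "servo_tool", "arguments": {"deltas": [[[-0.06, 0, 0.2], 0, 0], [[0, 0, 0.2], 0, 0], [[0, 0, 0.2], 0, 0], [[0, 0, 0], 0, 0]], "force": 20}}

```text
clock: 11.97
position: [0.5987, -0.146, 0.0571]
ee_rot: [0.999, -0.027, -0.019, -0.007]
ft_force: [-3.0, -0.3, 3.3]
grip_width: 0.344
```

```bash
python3 look.py
```

```text
clk 11.97 pos [ 0.5987 -0.146   0.0571] xyaw -0.054 zaxis [-0.0379  0.016  -0.9992] F [-3.  -0.3  3.3] gw 0.344 delta_cm [0.02 0.4  0.4 ] turn 0.003
150 [[117.6, 8.9, 27.9], [116.6, -1.7, 37.6], [117.8, -11.6, 27.0]]
190 [[100.6, 8.7, 28.8], [100.7, -1.8, 35.0], [100.8, -11.9, 26.0]]
240 [[80.0, 7.9, 34.7], [80.7, -2.1, 38.0], [80.2, -11.9, 33.9]]
300 [[53.2, 8.2, 30.8], [54.6, -2.3, 34.2], [53.1, -12.5, 29.1]]
```

{"name": "servo_tool", "arguments": {"deltas": [[[-0.06, 0, 0.15], 0, 0], [[0, 0, 0.15], 0, 0], [[0, 0, 0], 0, 0], [[0, 0, 0], 0, 3.2], [[0, 0, 0], 0, 3.5], [[0, 0, 0], 0, 4], [[0, 0, 0], 0, 4.5], [[0, 0, 0], 0, 5], [[0, 0, 0], 0, 5], [[0, 0, 0], 0, 5]], "force": 20}}

```text
clock: 12.85
position: [0.5987, -0.1461, 0.0539]
ee_rot: [0.999, -0.028, -0.018, -0.008]
ft_force: [-0.5, 0.4, -0.2]
grip_width: 0.581
```

```bash
python3 look.py
```

```text
clk 12.85 pos [ 0.5987 -0.1461  0.0539] xyaw -0.055 zaxis [-0.0357  0.0162 -0.9992] F [-0.5  0.4 -0.2] gw 0.581 delta_cm [0.   0.39 0.08] turn 0.002
150 [[121.2, 11.7, -1.4], [118.2, -1.4, 25.3], [119.6, -12.0, 14.0]]
190 [[101.2, 9.6, 16.8], [101.3, -1.6, 26.0], [101.3, -12.8, -0.2]]
240 [[79.6, 8.6, 25.2], [80.3, -1.9, 28.4], [79.6, -12.2, 23.4]]
300 [[53.2, 8.5, 26.0], [54.9, -2.2, 30.0], [53.3, -12.5, 24.8]]
```

Handle lies flat in the lane: top at 30 mm on the grip and 26 mm on the ferrule, lateral offset about 0. Next I raise, move behind the butt and shut the fingers.

{"name": "servo_tool", "arguments": {"deltas": [[[0, 0, -1], 0, 5], [[0, 0, -1.5], 0, 5], [[0, 0, -1.5], 0, 5], [[0, 0, -1.5], 0, 5], [[0, 0, -1], 0, 5], [[0, 0, 0], 0, 0], [[0, 1.5, 0], 0, 0], [[0, 2, 0], 0, 0], [[0, 2, 0], 0, 0], [[0, 1.5, 0], 0, 0], [[0, 0.8, 0], 0, 0], [[0, 0, 0], 0, 0]]}}

```text
clock: 13.9
position: [0.5952, -0.2307, 0.1211]
ee_rot: [0.999, -0.027, -0.019, -0.008]
ft_force: [-0.6, -0.4, -0.5]
grip_width: 0.001
```

Run:
```python
from h import *
delta([.594,-.232,.0745],-.057)
C=cal('wrist'); I,D=eyes.camera('wrist'); cv2.imwrite('pics/w6.png',I); np.savez('w6.npz',I=I,D=D,K=C[0],R=C[1],t=C[2])
```

```text
clk 13.9 pos [ 0.5952 -0.2307  0.1211] xyaw -0.053 zaxis [-0.0378  0.016  -0.9992] F [-0.6 -0.4 -0.5] gw 0.001 delta_cm [0.06 0.2  4.66] turn 0.004
```

View pics/w6.png

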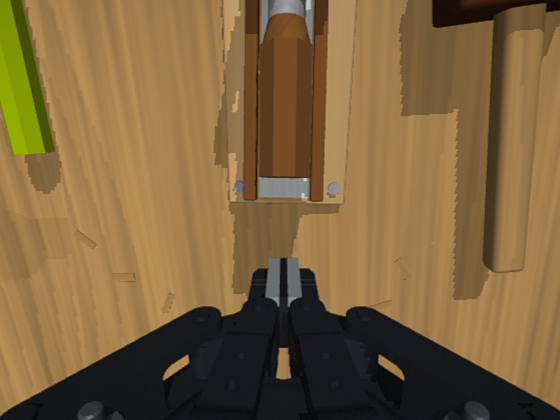

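Wrist view: the handle sits in the lane with its butt edge at row 178. The lane end is at row 202 and the shut fingers at (283,260) are in line with the lane.

Run:
```python
from h import *
T=np.load('w6.npz');C=(T['K'],T['R'],T['t']);D=T['D']
for v in(150,170,174,177,182,190,198): print(v,(1e3*bed(pt(C,D,284,v))).round(1))
t,M=tip(); print('tip bed',(1e3*bed(t)).round(1),'BX tool',(M.T@BX).round(3),'BZ',(M.T@BZ).round(3),'lat',(M.T@BYY).round(3))
tgt=B0+BM@np.array([-.014,-.0014,.014]); print('to start', (M.T@(tgt-t)*100).round(2))
```

```text
150 [26.4 -1.1 29.1]
170 [15.3 -1.2 29. ]
174 [13.2 -1.2 27.7]
177 [12.1 -0.6 10.7]
182 [ 9.2 -0.2 -0.7]
190 [ 4.  -0.3 -1.2]
198 [-1.2 -0.4 -0.4]
tip bed [-35.   -2.7  57.4] BX tool [ 0.013 -0.975  0.222] BZ [-0.037 -0.223 -0.974] lat [-0.999 -0.004  0.039]
to start [ 0.06 -1.08  4.7 ]
```

{"name": "servo_tool", "arguments": {"deltas": [[[0, 0, 0.8], 0, 0], [[0, 0, 1], 0, 0], [[0, 0, 1], 0, 0], [[0, -0.2, 1], 0, 0], [[0, -0.3, 0.7], 0, 0], [[0, -0.3, 0.2], 0, 0], [[0, 0, 0], 0, 0]]}}

```text
clock: 14.53
position: [0.5932, -0.214, 0.0668]
ee_rot: [0.999, -0.023, -0.021, -0.01]
ft_force: [-0.5, 0.6, 0.4]
grip_width: 0.003
```

```bash
cat > st.py <<'E'
from h import *
import sys
s=telemetry.get_obs(); t,M=tip(); b=bed(t)*1e3
print('clk',round(s['clock'],2),'tip bed',b.round(1),'F bed',(BM.T@s['ft_force']).round(1),'gw',round(s['grip_width'],3),'yaw',round(np.arctan2(M[1,0],M[0,0]),3),'zax',M[:,2].round(3))
for x in sys.argv[1:]: print('to',x,(M.T@(B0+BM@np.array([float(x)/1e3,-.0012,.0135])-t)*100).round(2))
E
python3 st.py 0 60 100
```

```text
clk 14.53 tip bed [-8.4  0.2  7.7] F bed [0.5 0.5 0.5] gw 0.003 yaw -0.046 zax [-0.041  0.02  -0.999]
to 0 [ 0.13 -0.95 -0.38]
to 60 [ 0.25 -6.79  0.98]
to 100 [  0.33 -10.69   1.88]
```

{"name": "servo_tool", "arguments": {"deltas": [[[0.1, 0, -0.3], 0, 0], [[0, 0, -0.2], 0, 0], [[0, 0, 0], 0, 0]]}}

```text
clock: 14.78
position: [0.5949, -0.2132, 0.0725]
ee_rot: [0.999, -0.022, -0.021, -0.01]
ft_force: [-0.5, 0.2, 0.5]
grip_width: -0.001
```

```bash
python3 st.py 0 60 100
```

```text
clk 14.78 tip bed [-8.7 -1.5 13.5] F bed [0.1 0.6 0.5] gw -0.001 yaw -0.045 zax [-0.041  0.02  -0.999]
to 0 [-0.01 -0.85  0.2 ]
to 60 [ 0.12 -6.69  1.55]
to 100 [  0.2  -10.59   2.45]
```

{"name": "servo_tool", "arguments": {"deltas": [[[0.01, -0.4, 0.09], 0, 0], [[0.01, -0.5, 0.12], 0, 0], [[0.01, -0.5, 0.12], 0, 0], [[0.01, -0.5, 0.12], 0, 0], [[0.01, -0.5, 0.12], 0, 0], [[0.01, -0.5, 0.12], 0, 0], [[0.01, -0.5, 0.12], 0, 0], [[0.01, -0.5, 0.12], 0, 0], [[0, 0, 0], 0, 0]]}}

```text
clock: 15.53
position: [0.5983, -0.17, 0.0648]
ee_rot: [1.0, -0.023, -0.019, -0.009]
ft_force: [0.1, 0.0, 0.1]
grip_width: 0.001
```

```bash
python3 st.py 60 90
```

```text
clk 15.53 tip bed [35.2 -2.4 14.9] F bed [ 0.  -0.1  0.1] gw 0.001 yaw -0.045 zax [-0.038  0.019 -0.999]
to 60 [-0.06 -2.38  0.7 ]
to 90 [ 0.   -5.3   1.37]
```

{"name": "servo_tool", "arguments": {"deltas": [[[-0.02, -0.4, 0.13], 0, 0], [[-0.01, -0.4, 0.12], 0, 0], [[0, -0.4, 0.11], 0, 0], [[0, -0.4, 0.11], 0, 0], [[0, -0.4, 0.11], 0, 0], [[0, -0.4, 0.1], 0, 0], [[0, 0, 0], 0, 0]]}}

```text
clock: 16.12
position: [0.5999, -0.1476, 0.0593]
ee_rot: [1.0, -0.024, -0.018, -0.007]
ft_force: [0.6, 0.3, 1.3]
grip_width: -0.001
```

```bash
python3 st.py 80 100
python3 - <<'E'
from h import *
C=cal('wrist'); I,D=eyes.camera('wrist'); cv2.imwrite('pics/w7.png',I[0:330,120:440]); np.savez('w7.npz',I=I,D=D,K=C[0],R=C[1],t=C[2])
E
```

```text
clk 16.12 tip bed [58.5 -2.6 14.3] F bed [ 0.1 -0.6  1.3] gw -0.001 yaw -0.048 zax [-0.035  0.014 -0.999]
to 80 [-0.1  -2.08  0.55]
to 100 [-0.07 -4.03  1.  ]
```

View pics/w7.png

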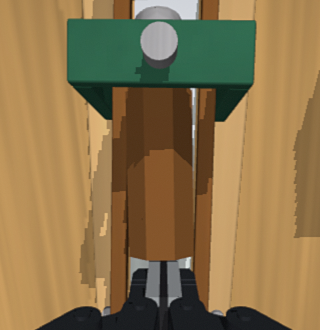

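Wrist view: the fingertips are behind the butt at crop (162,262), and the ferrule is emerging past the strap at crop (158,12). I'll carry on gently.

{"name": "servo_tool", "arguments": {"deltas": [[[-0.04, -0.4, 0.12], 0, 0], [[-0.03, -0.4, 0.1], 0, 0], [[0, -0.4, 0.1], 0, 0], [[0, -0.4, 0.1], 0, 0], [[0, -0.4, 0.1], 0, 0], [[0, -0.4, 0.1], 0, 0], [[0, 0, 0], 0, 0]]}}

```text
clock: 16.75
position: [0.6011, -0.125, 0.0543]
ee_rot: [1.0, -0.026, -0.016, -0.005]
ft_force: [0.4, -3.4, 3.0]
grip_width: 0.003
```

```bash
python3 st.py 90 100 105
python3 - <<'E'
from h import *
C=cal('wrist'); I,D=eyes.camera('wrist')
for v in(230,240,250,254,258,262,266): print(v,(1e3*bed(pt(C,D,284,v))).round(1),I[v,284])
C=cal('top'); I,D=eyes.camera('top'); np.savez('t3.npz',I=I,D=D,K=C[0],R=C[1],t=C[2])
for u in range(294,326,2): print(u,(1e3*bed(pt(C,D,u,188))).round(0),I[188,u])
E
```

```text
clk 16.75 tip bed [81.7 -2.4 14.1] F bed [-4.  -0.6  2.2] gw 0.003 yaw -0.052 zax [-0.033  0.011 -0.999]
to 90 [-0.11 -0.79  0.25]
to 100 [-0.1  -1.77  0.46]
to 105 [-0.09 -2.26  0.57]
230 [104.9  -2.7  29.8] [ 44  86 133]
240 [100.5  -2.7  29.1] [ 43  84 132]
250 [96.1 -2.8 29.2] [ 42  84 131]
254 [94.4 -2.8 29.8] [ 45  85 132]
258 [92.4 -2.8 28.7] [ 44  86 133]
262 [90.4 -2.8 27.8] [22 18 18]
266 [89.5 -2.9 31.4] [25 22 24]
294 [231.   2.  16.] [61 61 55]
296 [225.   4.  27.] [ 28  37 163]
298 [220.   4.  31.] [11 13 79]
300 [220.   0.   6.] [84 87 94]
302 [217.  -1.  -2.] [110 115 110]
304 [213.  -1.  -4.] [110 115 111]
306 [209.  -2.  -4.] [111 116 111]
308 [205.  -2.  -3.] [111 115 113]
310 [196.   2.  25.] [114 117 115]
312 [193.   2.  22.] [128 131 130]
314 [188.   2.  26.] [123 127 126]
316 [185.   1.  21.] [125 128 127]
318 [180.   1.  25.] [ 85  98 115]
320 [176.   2.  29.] [ 42  74 107]
322 [172.   2.  29.] [ 41  72 105]
324 [168.   1.  26.] [ 44  77 111]
```

{"name": "servo_tool", "arguments": {"deltas": [[[-0.04, -0.3, 0.09], 0, 0], [[-0.04, -0.3, 0.08], 0, 0], [[0, -0.3, 0.07], 0, 0], [[0, -0.3, 0.07], 0, 0], [[0, -0.2, 0.05], 0, 0], [[0, 0, 0], 0, 0]]}}

```text
clock: 17.35
position: [0.6014, -0.1133, 0.0515]
ee_rot: [0.999, -0.027, -0.016, -0.004]
ft_force: [0.6, -2.1, 4.2]
grip_width: -0.003
```

```bash
cat > tp.py <<'E'
from h import *
C=cal('top'); I,D=eyes.camera('top')
hsv=cv2.cvtColor(I,cv2.COLOR_BGR2HSV); r=((hsv[...,0]<8)|(hsv[...,0]>172))&(hsv[...,1]>170); r[:,:285]=0;r[:,315:]=0;r[:175]=0;r[200:]=0
v,u=np.where(r); print('red n',len(u),'u',u.mean().round(2),u.min(),u.max(),'D-bed x of red', np.median([1e3*bed(pt(C,D,a,b))[0] for a,b in zip(u,v)]).round(2))
for row in(186,188): print([(k,round(float(1e3*bed(pt(C,D,k,row))[0])),round(float(1e3*bed(pt(C,D,k,row))[2]))) for k in range(294,312)])
cv2.imwrite('pics/'+__import__('sys').argv[1]+'.png',cv2.resize(I[160:215,265:420],None,fx=5,fy=5,interpolation=2))
E
python3 st.py 100 105 110; python3 tp.py t4
python3 - <<'E'
from h import *
I=np.load('top0.npz')['I'];hsv=cv2.cvtColor(I,cv2.COLOR_BGR2HSV); r=((hsv[...,0]<8)|(hsv[...,0]>172))&(hsv[...,1]>170); r[:,:285]=0;r[:,315:]=0;r[:175]=0;r[200:]=0
v,u=np.where(r); print('ref red',len(u),u.mean(),u.min(),u.max())
E
```

```text
clk 17.35 tip bed [93.8 -2.1 13.9] F bed [-2.9 -0.7  3.6] gw -0.003 yaw -0.055 zax [-0.031  0.008 -0.999]
to 100 [-0.08 -0.6   0.17]
to 105 [-0.08 -1.09  0.28]
to 110 [-0.07 -1.58  0.39]
red n 53 u 297.53 296 299 D-bed x of red 221.4
[(294, 231, 17), (295, 229, 18), (296, 224, 29), (297, 222, 31), (298, 220, 30), (299, 220, 20), (300, 220, 7), (301, 219, -1), (302, 217, -2), (303, 212, 21), (304, 210, 21), (305, 207, 24), (306, 205, 23), (307, 203, 23), (308, 201, 23), (309, 199, 25), (310, 197, 23), (311, 195, 22)]
[(294, 231, 14), (295, 228, 17), (296, 224, 31), (297, 222, 32), (298, 220, 31), (299, 220, 17), (300, 220, 7), (301, 219, -2), (302, 217, -4), (303, 211, 23), (304, 209, 23), (305, 207, 23), (306, 205, 23), (307, 202, 25), (308, 201, 24), (309, 199, 21), (310, 197, 23), (311, 195, 23)]
ref red 53 297.52830188679246 296 299
```

{"name": "servo_tool", "arguments": {"deltas": [[[-0.04, -0.2, 0.06], 0, 0], [[-0.03, -0.2, 0.05], 0, 0], [[0, -0.15, 0.04], 0, 0], [[0, 0, 0], 0, 0]]}}

```text
clock: 17.73
position: [0.6014, -0.109, 0.0506]
ee_rot: [0.999, -0.028, -0.015, -0.003]
ft_force: [0.7, -3.2, 2.6]
grip_width: 0.001
```

```bash
python3 st.py 105 110; python3 tp.py t5
```

```text
clk 17.73 tip bed [98.2 -1.8 13.8] F bed [-3.6 -0.9  1.9] gw 0.001 yaw -0.056 zax [-0.03   0.007 -1.   ]
to 105 [-0.05 -0.66  0.18]
to 110 [-0.05 -1.15  0.29]
red n 51 u 297.47 296 299 D-bed x of red 221.28
[(294, 231, 17), (295, 228, 19), (296, 225, 28), (297, 222, 32), (298, 220, 30), (299, 219, 23), (300, 220, 7), (301, 216, 20), (302, 213, 23), (303, 211, 24), (304, 209, 22), (305, 207, 24), (306, 205, 26), (307, 203, 24), (308, 202, 19), (309, 199, 20), (310, 197, 22), (311, 195, 25)]
[(294, 232, 12), (295, 229, 17), (296, 224, 30), (297, 222, 30), (298, 220, 32), (299, 220, 17), (300, 220, 7), (301, 215, 22), (302, 213, 23), (303, 211, 23), (304, 209, 22), (305, 207, 22), (306, 205, 25), (307, 202, 25), (308, 200, 25), (309, 199, 24), (310, 196, 27), (311, 195, 21)]
```

{"name": "servo_tool", "arguments": {"deltas": [[[-0.03, -0.15, 0.04], 0, 0], [[0, -0.1, 0.03], 0, 0], [[0, 0, 0], 0, 0]]}}

```text
clock: 18.03
position: [0.6014, -0.1074, 0.0502]
ee_rot: [0.999, -0.029, -0.015, -0.003]
ft_force: [0.7, -3.2, 5.4]
grip_width: 0.001
```

```bash
python3 st.py 105 ; python3 tp.py t6
```

```text
clk 18.03 tip bed [99.9 -1.6 13.8] F bed [-4.2 -0.9  4.6] gw 0.001 yaw -0.057 zax [-0.03   0.006 -1.   ]
to 105 [-0.04 -0.5   0.14]
red n 46 u 297.3 296 299 D-bed x of red 221.73
[(294, 231, 18), (295, 228, 20), (296, 225, 29), (297, 222, 30), (298, 220, 30), (299, 220, 18), (300, 217, 23), (301, 215, 23), (302, 213, 22), (303, 211, 26), (304, 210, 20), (305, 207, 24), (306, 205, 21), (307, 203, 23), (308, 201, 24), (309, 199, 23), (310, 197, 24), (311, 195, 23)]
[(294, 231, 12), (295, 228, 19), (296, 224, 29), (297, 222, 28), (298, 220, 31), (299, 220, 17), (300, 218, 20), (301, 215, 24), (302, 213, 24), (303, 211, 24), (304, 209, 25), (305, 206, 26), (306, 205, 25), (307, 203, 24), (308, 201, 24), (309, 199, 23), (310, 196, 27), (311, 194, 25)]
```

{"name": "servo_tool", "arguments": {"deltas": [[[0, -0.12, 0.03], 0, 0], [[0, 0, 0], 0, 0]]}}

```text
clock: 18.25
position: [0.6015, -0.1066, 0.05]
ee_rot: [0.999, -0.029, -0.015, -0.002]
ft_force: [0.7, -2.3, 2.1]
grip_width: 0.004
```

```bash
python3 st.py 105 ; python3 tp.py t7
```

```text
clk 18.25 tip bed [100.7  -1.7  13.8] F bed [-2.6 -0.8  1.6] gw 0.004 yaw -0.058 zax [-0.029  0.006 -1.   ]
to 105 [-0.04 -0.42  0.12]
red n 45 u 297.27 296 299 D-bed x of red 221.91
[(294, 230, 19), (295, 228, 19), (296, 224, 31), (297, 222, 30), (298, 220, 31), (299, 220, 19), (300, 217, 24), (301, 215, 25), (302, 213, 24), (303, 211, 24), (304, 209, 21), (305, 207, 23), (306, 205, 23), (307, 203, 22), (308, 201, 23), (309, 199, 25), (310, 197, 24), (311, 195, 25)]
[(294, 231, 15), (295, 229, 16), (296, 224, 32), (297, 222, 30), (298, 220, 31), (299, 220, 18), (300, 217, 23), (301, 215, 25), (302, 213, 26), (303, 211, 23), (304, 209, 24), (305, 207, 24), (306, 205, 25), (307, 202, 25), (308, 201, 23), (309, 198, 26), (310, 197, 24), (311, 194, 25)]
```

{"name": "servo_tool", "arguments": {"deltas": [[[0, -0.15, 0.04], 0, 0], [[0, -0.1, 0.02], 0, 0]]}}

```text
clock: 18.47
position: [0.6017, -0.1051, 0.0496]
ee_rot: [0.999, -0.029, -0.015, -0.002]
ft_force: [0.2, -5.3, 5.5]
grip_width: 0.001
```

```bash
python3 st.py 105 ; python3 tp.py t8 | head -1
```

```text
clk 18.47 tip bed [102.3  -1.8  13.7] F bed [-6.3 -0.5  4.3] gw 0.001 yaw -0.059 zax [-0.029  0.005 -1.   ]
to 105 [-0.06 -0.26  0.08]
red n 38 u 297.05 296 299 D-bed x of red 222.33
```

{"name": "servo_tool", "arguments": {"deltas": [[[0, -0.15, 0.04], 0, 0], [[0, -0.1, 0.02], 0, 0]]}}

```text
clock: 18.68
position: [0.6019, -0.1044, 0.0495]
ee_rot: [0.999, -0.03, -0.014, -0.001]
ft_force: [-1.4, -6.2, 5.5]
grip_width: -0.0
```

```bash
python3 st.py 105 ; python3 tp.py t9
```

```text
clk 18.68 tip bed [103.   -2.   13.7] F bed [-7.3  1.1  4.1] gw -0.0 yaw -0.06 zax [-0.029  0.003 -1.   ]
to 105 [-0.08 -0.19  0.07]
red n 44 u 296.59 295 299 D-bed x of red 223.3
[(294, 231, 19), (295, 229, 18), (296, 224, 30), (297, 223, 27), (298, 221, 26), (299, 77, 862), (300, 217, 28), (301, 215, 23), (302, 214, 21), (303, 211, 25), (304, 209, 24), (305, 207, 26), (306, 205, 24), (307, 203, 22), (308, 201, 23), (309, 199, 24), (310, 196, 28), (311, 194, 28)]
[(294, 231, 15), (295, 228, 20), (296, 224, 31), (297, 222, 31), (298, 221, 25), (299, 219, 24), (300, 217, 26), (301, 215, 26), (302, 213, 24), (303, 211, 25), (304, 209, 25), (305, 207, 22), (306, 205, 22), (307, 203, 23), (308, 201, 23), (309, 199, 24), (310, 196, 26), (311, 194, 26)]
```

{"name": "servo_tool", "arguments": {"deltas": [[[0, -0.15, 0.04], 0, 0], [[0, -0.12, 0.03], 0, 0]]}}

```text
clock: 18.9
position: [0.602, -0.1043, 0.0494]
ee_rot: [0.999, -0.031, -0.014, 0.001]
ft_force: [-2.3, -6.0, 6.8]
grip_width: 0.004
```

```bash
python3 st.py 105 ; python3 tp.py t10
```

```text
clk 18.9 tip bed [103.2  -2.1  13.7] F bed [-7.4  1.9  5.3] gw 0.004 yaw -0.062 zax [-0.029 -0.    -1.   ]
to 105 [-0.09 -0.17  0.06]
red n 45 u 296.47 295 299 D-bed x of red 223.76
[(294, 231, 18), (295, 228, 19), (296, 224, 31), (297, 223, 28), (298, 221, 25), (299, 219, 25), (300, 217, 27), (301, 215, 25), (302, 213, 23), (303, 211, 23), (304, 209, 23), (305, 207, 23), (306, 205, 25), (307, 203, 25), (308, 201, 25), (309, 199, 24), (310, 197, 23), (311, 195, 25)]
[(294, 231, 17), (295, 226, 30), (296, 224, 30), (297, 222, 32), (298, 222, 21), (299, 219, 23), (300, 217, 23), (301, 215, 24), (302, 213, 23), (303, 211, 24), (304, 209, 23), (305, 206, 26), (306, 205, 21), (307, 203, 23), (308, 201, 25), (309, 199, 24), (310, 196, 28), (311, 194, 27)]
```

{"name": "servo_tool", "arguments": {"deltas": [[[0, 0.2, -0.05], 0, 0], [[0, 0.4, -0.1], 0, 0], [[0, 0.8, -0.3], 0, 0], [[0, 1, -1], 0, 0], [[0, 1, -1.5], 0, 0], [[0, 1, -2], 0, 0], [[0, 1, -2], 0, 0], [[0, 1, -2], 0, 0], [[0, 1.5, -1], 0, 0], [[0, 1, -0.5], 0, 0], [[0, 0, 0], 0, 0]]}}

```text
clock: 19.87
position: [0.5964, -0.1974, 0.1588]
ee_rot: [0.999, -0.029, -0.018, -0.003]
ft_force: [-0.0, 0.1, -0.6]
grip_width: 0.005
```

```bash
python3 st.py ; python3 tp.py t11
python3 - <<'E'
from h import *
C=cal('wrist'); I,D=eyes.camera('wrist'); cv2.imwrite('pics/w11.png',I)
a=cv2.imread('pics/t11.png'); Is,_=eyes.camera('side'); b=cv2.resize(Is[195:345,250:400],None,fx=3,fy=3,interpolation=2); b=b[:300]
w=cv2.resize(I[:210,140:420],(400,300)); cv2.imwrite('pics/fin.png',np.vstack([cv2.resize(a,(775,275)),np.hstack([cv2.resize(b,(375,300)),w])]))
E
```

```text
clk 19.87 tip bed [-11.   -2.  101.3] F bed [ 0.2  0.  -0.6] gw 0.005 yaw -0.058 zax [-0.035  0.008 -0.999]
red n 45 u 296.47 295 299 D-bed x of red 223.61
[(294, 231, 18), (295, 228, 19), (296, 224, 30), (297, 222, 30), (298, 221, 26), (299, 219, 23), (300, 217, 26), (301, 215, 24), (302, 213, 26), (303, 211, 24), (304, 209, 26), (305, 207, 24), (306, 205, 24), (307, 203, 22), (308, 201, 23), (309, 199, 24), (310, 197, 24), (311, 195, 26)]
[(294, 232, 11), (295, 228, 19), (296, 224, 28), (297, 222, 29), (298, 221, 23), (299, 219, 25), (300, 217, 25), (301, 215, 24), (302, 213, 24), (303, 211, 24), (304, 208, 27), (305, 207, 24), (306, 204, 26), (307, 203, 24), (308, 200, 25), (309, 198, 26), (310, 196, 26), (311, 194, 26)]
```

View pics/fin.png

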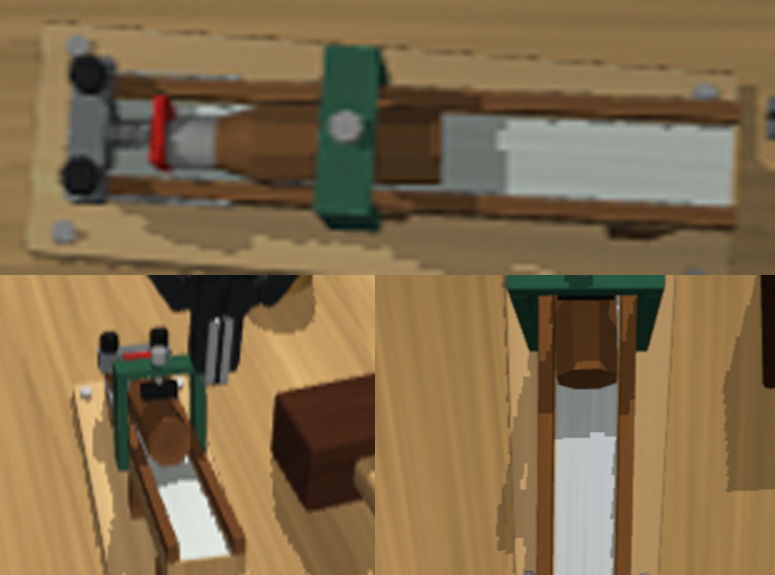

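The final view shows the ferrule at (190,143) against the red plate at (160,133). The handle is under the strap, the arm is clear, and the plate is still about 2 mm back from its untouched place. I'll hand in.

```bash
python3 -c "
from workcell import order; print(order.hand_in())"
```

```text
the job is handed in; nothing more can be done
None
```

I laid the brown octagonal handle in the open upper end of the chute, ferrule pointing downhill. I then pushed it under the strap with shut fingers until the ferrule pressed the red stop, backed off and handed in at about 20 s of the 72 s allowed.

**Last checks:**
- **Stop:** the top view shows the ferrule touching the plate. The plate had shifted by about 1 pixel, roughly 2 mm, and stayed there after I let go.
- **Push force:** the highest reading was about 7.4 N along the lane, at the end of the push. That includes about 3 to 4 N of brake drag, so I estimate the stop was never pressed in more than about 3 mm, against the limit of 6 mm.
- **Arm:** it ended clear of everything, with the wrist force reading about zero.
- **Other objects:** I never moved the arm near the lime-green chisel, the mallet or the tin, but I did not measure their positions again at the end.

**What went wrong or disagreed:**
- **First grasp:** it closed on air just above the handle. The fingertips sit about 20 mm higher than the reported tool point, so I reopened, went lower and gripped it properly.
- **Stop position:** three readings of the untouched face differed by up to 4 mm: bed x = 224 mm from the first top view, 222 mm from the wrist camera and 220 mm from top-camera depth. I relied on the force and the plate's visible shift to stop the push.

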